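# Sort cut mosaic tiles into their sample trays

## Robot

A 6-joint arm with a two-finger parallel gripper is mounted at the origin on the work surface. World frame = base frame: x ahead of the robot, y to its left, z up, the work surface at z = 0. Lengths are in m, angles in rad, forces in N, time in s.
With the tool pointing down it reaches from about 0.2 to 0.875 m from the base axis. Payload 3.4 kg.
Tool frame: the origin (TCP) lies between the finger pads; the fingertips stand 25 mm ahead of it and the grasp point (between the pads) lies 6 mm ahead of it (r.nose_length is the z of the fingertips in the tool frame, in m); z points along the fingers, y is the line along which they close (so a half turn about z gives the same grasp; the last joint's range is limited). The gripper opens to 94 mm and grips with 3 to 60 N. Pads are 16 mm wide; open, the fingers measure 119 mm over their backs; the gripper's body (75 mm by 177 mm) begins 78 mm behind the grasp point.
Start: joints at [1.062, 0.276, 1.505, -0, 1.361, -0.121], TCP at [0.217, 0.532, 0.23] pointing down, gripper open.
Joint ranges: [-2.89, 2.89], [-0.75, 2.08], [0.22, 2.7], [-1.18, 4.32], [0.11, 2.71], [-2.7, 2.7]. Speed limits (rad/s): [2.57, 2.57, 3.14, 3.14, 3.14, 3.14].

## Interface

Orientations are given as a unit quaternion [w, x, y, z].
In Python, from plant import r, gripper_to, inverse_kinematics, vision, models, telemetry gives the robot as it stands. Calls block until the motion is done:
- r.move_to(position, orientation): joint-space move of the TCP to a pose.
- r.move_l(position, rot=None, vel=0.15, guard=None): straight line of the TCP; rot=None keeps the orientation; vel is the mean speed in m/s. With guard (N) it stops when the force on the tool has changed by that much, and returns True; else False.
- r.movej(angles): joint-space move.
- gripper_to(opening, f_grip=None): finger opening in m; f_grip is the grip in N (None keeps the last); returns when the fingers have stopped.
- r.hold(seconds).
- inverse_kinematics(position, orientation): joint angles nearest the present ones, or None.
- vision.snapshot(name): name is "scene" or "top" or "wrist"; returns the picture (480x640x3 uint8, red, green, blue); there is no depth.
- vision.get_calibration(name): a dict with "fx", "fy", "cx", "cy" (pixels), "position" and "orientation" of the camera in the world. Camera axes: x right, y down, z forward; pixel columns grow to the right and rows downward; lengths in m; the calibration is good to about 2 mm. A picture is of the moment at which its call begins: read the wrist's pose just before it. get_calibration takes no time and is no camera call; for the wrist camera it gives the pose at the moment of the call.
A pose or a line that the arm cannot do raises r.PlanningError and nothing moves.
- r.sign_off(): hands the job in; it is judged then, once.
Trained networks look in the newest picture that a camera, given by its name, has taken for a name from the list of things; names that differ only in an ending like _2 or _b are one class to them, and where a whole thing is asked for, a point or a joint stands for the part that bears it (a point fixed in the world has none). Each returns a list of dicts, best first, with "score" (0 to 1); they miss things now and then, are a little off and sometimes report something else, mostly with a low value. They report only what shows in the picture. A call takes as long as a camera call. They do not tell look-alikes from the thing itself.
- models.boxes_of(thing, camera): "at" ([x, y, z] in m, in world coordinates, good to about 4 mm: the middle of the surface that is visible of it).
- models.regions_of(thing, camera): "pixels" (480x640 bool, what is visible of it).
- models.mark_of(thing, camera): "at" ([x, y, z] in m, in world coordinates, good to about 4 mm: a listed point, or the origin of a listed thing).
Readings, each from a call of its own:
- telemetry.current_t(): time.
- telemetry.current_joints(): joint angles.
- telemetry.current_dq(): joint speeds.
- telemetry.current_joint_efforts(): joint torques, N m.
- telemetry.current_ee_pos(): TCP position.
- telemetry.current_tool_rot(): TCP orientation.
- telemetry.current_wrist_force(): force on the tool from outside, world axes, zero at the start.
- telemetry.current_torque(): the same for the moment, N m.
- telemetry.current_opening(): finger opening in m.
- telemetry.current_finger_force(): force on a finger pad.
Only numpy, scipy, OpenCV 4.12 (cv2) and the standard library are available. Lean on these libraries where they do the work, as an engineer would, in place of code of your own. Each camera call takes 0.05 s, during which the arm holds its last target. There are 200 camera calls.

## Task

Sort the five blue-glazed mosaic tiles lying on the bench into the three wooden trays: each goes into the tray whose glued-on sample has the same shape (two stars, two bars, one square). Set every tile down without dropping it, so that it lies flat on the tray floor, glazed face up, none on top of another or on the rim. Leave the tin and the stack of red tiles where they stand.

Things in the scene. Friction and masses are not known exactly. Their poses are not given: they have to be found in the camera images.
- star_a: Mosaic tile, an eight-pointed star (two squares crossed at 45 degrees), 50 mm across its points, 20 mm thick, about 55 g, terracotta with blue-glazed top, loose, glaze up. Origin: centre of the underside, z up, x through one point (points every 45 degrees). 46 mm wide to pads that each bridge two neighbouring points (closing 22.5 degrees off x). One of two alike.
- star_b: Mosaic tile, an eight-pointed star (two squares crossed at 45 degrees), 50 mm across its points, 20 mm thick, about 55 g, terracotta with blue-glazed top, loose, glaze up. Origin: centre of the underside, z up, x through one point (points every 45 degrees). 46 mm wide to pads that each bridge two neighbouring points (closing 22.5 degrees off x). One of two alike.
- bar_a: Mosaic tile, a long bar with ends cut to 90 degree points, 80 mm tip to tip, 26 mm wide, 20 mm thick, about 70 g, terracotta with blue-glazed top, loose, glaze up. Origin: centre of the underside, z up, x along its length (grip across y). One of two alike.
- bar_b: Mosaic tile, a long bar with ends cut to 90 degree points, 80 mm tip to tip, 26 mm wide, 20 mm thick, about 70 g, terracotta with blue-glazed top, loose, glaze up. Origin: centre of the underside, z up, x along its length (grip across y). One of two alike.
- square: Mosaic tile, a square of 44 x 44 mm, 20 mm thick, about 74 g, terracotta with blue-glazed top, loose, glaze up. Origin: centre of the underside, z up, x and y square to its sides.
- tray_star: Fixed wooden tray with sample: an eight-pointed star. Bay 120 (x) x 140 (y) mm inside, walls 4 mm thick, rim 12 mm and floor 4 mm above the bench. Origin: centre of the bay at bench height; z up, x away from the robot to a ledge 60 mm deep, 12 mm high, with the glued sample (6 mm thick, outline of the loose tile), centred 95 mm along x.
- tray_bar: Fixed wooden tray with sample: a long bar, lying across the ledge (along y). Bay 120 (x) x 140 (y) mm inside, walls 4 mm thick, rim 12 mm and floor 4 mm above the bench. Origin: centre of the bay at bench height; z up, x away from the robot to a ledge 60 mm deep, 12 mm high, with the glued sample (6 mm thick, outline of the loose tile), centred 95 mm along x.
- tray_square: Fixed wooden tray with sample: a square. Bay 120 (x) x 140 (y) mm inside, walls 4 mm thick, rim 12 mm and floor 4 mm above the bench. Origin: centre of the bay at bench height; z up, x away from the robot to a ledge 60 mm deep, 12 mm high, with the glued sample (6 mm thick, outline of the loose tile), centred 95 mm along x.
- tin: Open yellow-painted tin, 70 mm across, 45 mm high, standing on the bench to one side; not part of the job. Origin: centre of its underside.
- stack: Small stack of four red-glazed square tiles, about 100 x 100 mm, 48 mm high, one solid piece standing on the bench to one side; not part of the job. Origin: centre of its underside.
Things that resemble listed ones, but are neither listed nor needed, are in the scene too. What is shaped like the square but purple or turquoise is not meant.

How it is judged:
At the end, for the whole second after the job is handed in: Every tile lies in the bay of the tray with its own shape: centre within 58 mm (tray x) and 68 mm (tray y) of the bay's centre, underside less than 8 mm above the bench (flat on the 4 mm floor), glazed face up within 0.1 rad, at rest (below 0.02 m/s) and released (x of star_a in the frame of tray_star between -0.058 and 0.058 m and y of star_a in the frame of tray_star between -0.068 and 0.068 m and z of star_a in the frame of tray_star between 0 and 0.008 m and angle between each of star_a, star_b, bar_a, bar_b, square's own z axis and vertical below 0.1 rad and linear speed of each of star_a, star_b, bar_a, bar_b, square below 0.02 m/s and contact force between each of star_a, star_b, bar_a, bar_b, square and the fingers below 0.05 N and x of star_b in the frame of tray_star between -0.058 and 0.058 m and y of star_b in the frame of tray_star between -0.068 and 0.068 m and z of star_b in the frame of tray_star between 0 and 0.008 m and x of bar_a in the frame of tray_bar between -0.058 and 0.058 m and y of bar_a in the frame of tray_bar between -0.068 and 0.068 m and z of bar_a in the frame of tray_bar between 0 and 0.008 m and x of bar_b in the frame of tray_bar between -0.058 and 0.058 m and y of bar_b in the frame of tray_bar between -0.068 and 0.068 m and z of bar_b in the frame of tray_bar between 0 and 0.008 m and x of square in the frame of tray_square between -0.058 and 0.058 m and y of square in the frame of tray_square between -0.068 and 0.068 m and z of square in the frame of tray_square between 0 and 0.008 m); the robot touches nothing.
It fails at once if a tile falls or flies free of the fingers faster than 0.7 m/s (a drop of more than about 25 mm) ((linear speed of star_a above 0.7 m/s and contact force between star_a and the fingers below 0.01 N) or (linear speed of star_b above 0.7 m/s and contact force between star_b and the fingers below 0.01 N) or (linear speed of bar_a above 0.7 m/s and contact force between bar_a and the fingers below 0.01 N) or (linear speed of bar_b above 0.7 m/s and contact force between bar_b and the fingers below 0.01 N) or (linear speed of square above 0.7 m/s and contact force between square and the fingers below 0.01 N)).
It fails at once if the tin or the stack of red tiles is moved by more than 20 mm (distance of any of tin, stack from where it was at the start of the episode above 0.02 m).
It also fails if it takes over 118 s, if anything falls off the work surface, if the arm or the gripper's body presses on something with over 40 N, if the wrist force passes 120 N, or if a joint passes its speed limit or range.

## Working session

There is one attempt and no reset: what is moved stays moved. The work goes in short steps, each a Python script; the robot and the scene stay as the last script left them, time stands still between calls to the robot, and variables do not carry over. Pictures are saved under pics/ and viewed, at most 14 in all, crops included, and the job is handed in when it is done.

```bash
ls; mkdir -p pics
python3 - <<'E'
from plant import r, vision, models, telemetry
import cv2
for n in ("top","scene"):
    im=vision.snapshot(n); cv2.imwrite(f"pics/{n}0.png",im[:,:,::-1])
    c=vision.get_calibration(n); print(n,c)
for t in ("star_a","bar_a","square","tray_star","tray_bar","tray_square","tin","stack"):
    print(t,[(round(d["score"],2),[round(v,3) for v in d["at"]]) for d in models.mark_of(t,"top")])
print(telemetry.current_t(), telemetry.current_tool_rot())
E
```

```text
pics
top {'fx': 606.6803376429531, 'fy': 606.6803376429531, 'cx': 321.24626137063916, 'cy': 242.51313435734502, 'position': array([ 0.25512616, -0.01807134,  1.29423586]), 'orientation': array([-0.07402528,  0.71303812, -0.693501  ,  0.07178623])}
scene {'fx': 489.5098001577962, 'fy': 489.5098001577962, 'cx': 323.16106222238545, 'cy': 239.48283780512864, 'position': array([0.97469881, 0.42241026, 0.91856203]), 'orientation': array([-0.12182446,  0.3669572 ,  0.88052853, -0.27417281])}
star_a [(0.79, [0.388, -0.249, 0.0]), (0.76, [0.468, 0.149, 0.003])]
bar_a [(0.82, [0.423, 0.251, 0.001]), (0.7, [0.473, 0.012, 0.001])]
square [(0.95, [0.374, -0.131, -0.004]), (0.94, [0.387, -0.03, -0.002]), (0.59, [0.492, -0.235, -0.004])]
tray_star [(0.87, [0.65, 0.214, -0.002])]
tray_bar [(0.61, [0.647, 0.004, -0.002])]
tray_square [(0.82, [0.635, -0.218, -0.001])]
tin [(0.87, [0.524, 0.413, 0.001])]
stack [(0.57, [0.52, -0.424, 0.001])]
0.5 [2.53913590e-05 1.92695062e-01 9.81258687e-01 3.14448481e-05]
```

View pics/top0.png

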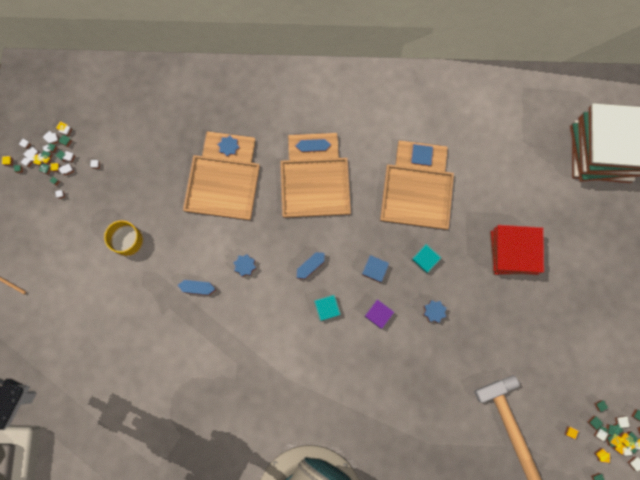

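View pics/scene0.png

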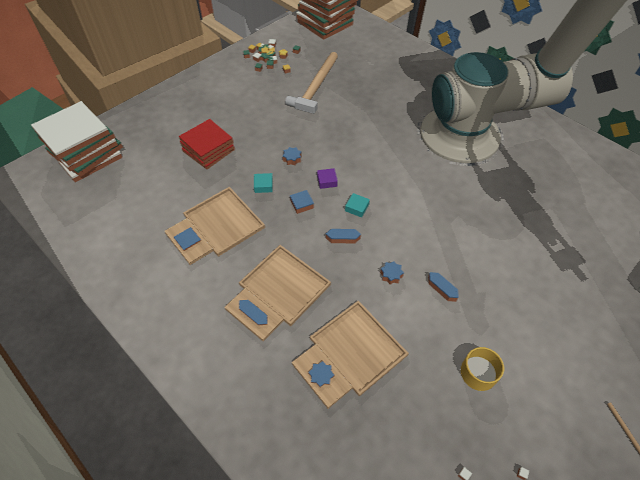

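Candidates in the top view:
- Blue bars: (312,266) and (197,288).
- Blue stars: (245,265) and (435,311).
- Blue square: (376,268).
- Square look-alikes: turquoise (427,259) and (328,308), purple (380,314).
- Glued samples on the tray ledges: (229,146), (313,146) and (422,155).

I choose the five blue tiles on the bench by colour, and will check them in one close crop and from the wrist camera.

```bash
cat > h.py <<'E'
import numpy as np, cv2
from scipy.spatial.transform import Rotation as Ro
from plant import r, gripper_to, inverse_kinematics, vision, models, telemetry
def rot(q): return Ro.from_quat([q[1],q[2],q[3],q[0]]).as_matrix()
def to_world(c,px,z):
    px=np.atleast_2d(px).astype(float)
    d=np.c_[(px[:,0]-c["cx"])/c["fx"],(px[:,1]-c["cy"])/c["fy"],np.ones(len(px))]@rot(c["orientation"]).T
    p=np.array(c["position"]); return (p+d*((z-p[2])/d[:,2])[:,None])[:,:2]
def blue(im):
    h=cv2.cvtColor(im,cv2.COLOR_RGB2HSV)
    return cv2.inRange(h,(100,90,50),(118,255,255))
def look(cam,zs=0.02,amin=60,upto=1e9):
    """blue blobs: world outline at height zs"""
    c=vision.get_calibration(cam); im=vision.snapshot(cam); m=blue(im); out=[]
    for k in cv2.findContours(m,cv2.RETR_EXTERNAL,cv2.CHAIN_APPROX_NONE)[0]:
        if cv2.contourArea(k)<amin: continue
        u=k[:,0,:]; w=(to_world(c,u,zs)*1e3).astype(np.float32)
        M=cv2.moments(w); ctr=np.array([M["m10"],M["m01"]])/M["m00"]/1e3
        out.append(dict(px=u.mean(0).round(),c=ctr,area=M["m00"],rect=cv2.minAreaRect(w),w=w/1e3))
    return im,out
def q_close(phi):
    """tool down, closing line at world angle phi; least wrist turn is chosen by best()"""
    a=(phi+np.pi/2)/2; return np.array([0,np.cos(a),np.sin(a),0])
def best(p,phi,sym=np.pi):
    """orientation among phi+k*sym with the last joint nearest mid range"""
    c=[]
    for k in range(int(round(2*np.pi/sym))):
        q=q_close(phi+k*sym); j=inverse_kinematics(p,q)
        if j is not None: c.append((abs(j[5]),k,q))
    c.sort(key=lambda x:x[0]); return c[0][2],phi+c[0][1]*sym
E
python3 - <<'E'
from h import *
im,o=look("top")
for b in o: print(b["px"],b["c"].round(3),round(b["area"]),np.round(b["rect"][1],0),round(b["rect"][2],1))
cv2.imwrite("pics/crop0.png",cv2.resize(im[120:330,170:460],(800,579),interpolation=cv2.INTER_CUBIC)[:,:,::-1])
c=vision.get_calibration("top")
h=cv2.cvtColor(im,cv2.COLOR_RGB2HSV); m=cv2.inRange(h,(8,70,110),(22,200,255)); m[230:]=0; m[:120]=0; m[:,:170]=0;m[:,470:]=0
m=cv2.morphologyEx(m,cv2.MORPH_OPEN,np.ones((5,5)))
for k in cv2.findContours(m,cv2.RETR_EXTERNAL,cv2.CHAIN_APPROX_NONE)[0]:
    if cv2.contourArea(k)<1000: continue
    w=(to_world(c,k[:,0],0.012)*1e3).astype(np.float32); R=cv2.minAreaRect(w); print("tray",k[:,0].mean(0).round(),np.round(R[0],1),np.round(R[1],1),round(R[2],1))
cc=vision.get_calibration("wrist"); print(cc["position"],rot(cc["orientation"]).round(2).tolist(),cc["fx"],telemetry.current_ee_pos())
E
```

```text
[435. 311.] [ 0.382 -0.252] 1132 [40. 40.] 40.3
[196. 287.] [0.419 0.252] 1317 [73. 23.] 84.4
[375. 268.] [ 0.469 -0.127] 1528 [41. 42.] 67.9
[244. 265.] [0.469 0.153] 1088 [38. 39.] 11.2
[310. 265.] [0.473 0.012] 1340 [23. 70.] 43.6
[422. 155.] [ 0.727 -0.227] 1332 [38. 39.] 84.0
[313. 145.] [0.743 0.014] 1150 [22. 67.] 4.5
[228. 145.] [0.736 0.203] 930 [36. 37.] 64.0
tray [418. 183.] [ 663.1 -220.4] [152.9 192.6] 83.9
tray [314. 176.] [678.8   9.3] [192.9 152.1] 4.1
tray [224. 173.] [672.6 210.2] [153.3 192.7] 83.8
[0.15083421 0.55793347 0.38375275] [[0.38, 0.9, 0.23], [0.93, -0.37, -0.09], [-0.0, 0.25, -0.97]] 409.65188494458823 [0.21744287 0.53232794 0.23048032]
```

View pics/crop0.png

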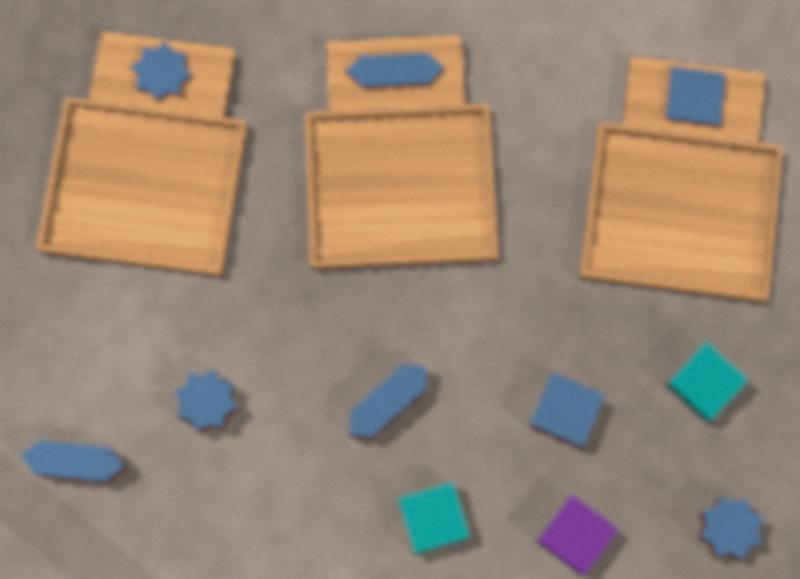

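The crop confirms it: two blue stars, two blue bars and one blue square, with turquoise and purple squares as the only look-alikes. The tray yaws and sizes (192 x 152 mm) match the description. Next is a wrist look above the first bar.

```bash
cat >> h.py <<'E'
# bay centre x, y, yaw
TR=dict(star=(.641,.2135,np.radians(-6.2)),bar=(.647,.007,np.radians(4.2)),square=(.632,-.217,np.radians(-6.1)))
WID=dict(star=.046,bar=.026,square=.044); AREA=dict(star=1460,bar=1900,square=1936)
HOV=.16
def fit(kind,near):
    """tile centre and closing angle from the wrist picture; tile under the hover"""
    im,o=look("wrist",amin=300)
    b=min(o,key=lambda b:np.hypot(*(b["c"]-near))); c=b["c"]
    d=b["w"]-c; th=np.arctan2(d[:,1],d[:,0]); rr=np.hypot(*d.T)
    if kind=="bar":
        (_,(w,h),a)=b["rect"]; phi=np.radians(a if w<h else a+90)
    else:
        n=8 if kind=="star" else 4
        g=np.linspace(-np.pi,np.pi,720); s=np.argsort(th); f=np.interp(g,th[s],rr[s],period=2*np.pi)
        phi=np.angle(np.sum(f*np.exp(1j*n*g)))/n+np.pi/n   # between two points / across sides
    print(kind,"px",b["px"],"c",c.round(4),"phi",round(np.degrees(phi),1),"rect",np.round(b["rect"][1],1),"area",round(b["area"]))
    return im,c,phi
SYM=dict(star=np.pi/4,bar=np.pi,square=np.pi/2)
E
python3 - <<'E'
from h import *
p=[.419,.252,HOV]; q,_=best(p,np.radians(84.4+90)); r.move_to(p,q); gripper_to(.06)
im,c,phi=fit("bar",p[:2]); cv2.imwrite("pics/w0.png",im[:,:,::-1]); print(telemetry.current_t(),telemetry.current_opening(),telemetry.current_ee_pos())
E
```

```text
bar px [312. 231.] c [0.4208 0.2517] phi 175.1 rect [77.1 24.8] area 1600
2.625 0.060013908379078364 [0.41898487 0.25194696 0.15998488]
```

View pics/w0.png

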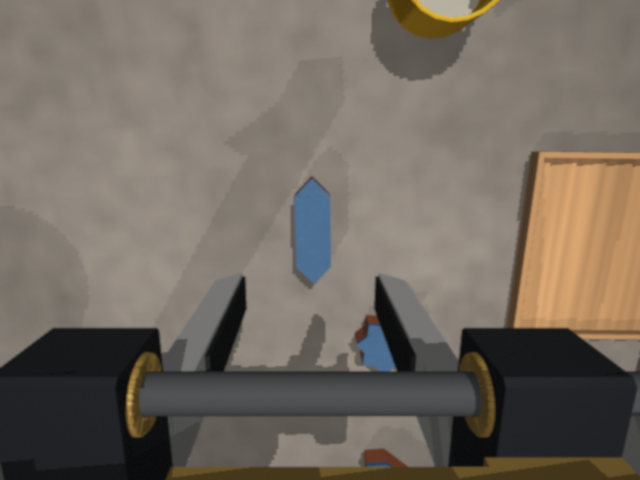

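The bar at (312,231) sits centred between the fingers, clear of the tin at the top and the star at (375,345). Picking and placing it.

```bash
cat >> h.py <<'E'
def pick(kind,c,phi,tip=.003):
    p=[c[0],c[1],HOV]; q,phi=best(p,phi,SYM[kind]); w=WID[kind]
    gripper_to(w+.03); r.move_to([c[0],c[1],.07],q)
    hit=r.move_l([c[0],c[1],r.nose_length+tip],vel=.08,guard=15)
    gripper_to(w-.01,20); z=telemetry.current_ee_pos()[2]; op=telemetry.current_opening()
    r.move_l([c[0],c[1],.13],vel=.15)
    print("pick hit",hit,"z",round(z,4),"open",round(op,4),round(telemetry.current_opening(),4),"F",round(float(np.max(telemetry.current_finger_force())),1))
    return z
def place(kind,u,v,zpick):
    x,y,a=TR[kind]; R=np.array([[np.cos(a),-np.sin(a)],[np.sin(a),np.cos(a)]]); c=np.array([x,y])+R@[u,v]
    q,_=best([*c,.13],a+(np.pi/2 if kind=="bar" else 0))
    r.move_to([*c,.13],q); r.move_l([*c,zpick+.012],vel=.12)
    hit=r.move_l([*c,zpick+.003],vel=.025,guard=3)
    z=telemetry.current_ee_pos()[2]
    gripper_to(telemetry.current_opening()+.012); r.move_l([*c,HOV],vel=.2)
    print("place",c.round(3),"hit",hit,"tcp above pick",round(z-zpick,4),"t",telemetry.current_t(),"opening",telemetry.current_opening())
E
python3 - <<'E'
from h import *
z=pick("bar",np.array([.4208,.2517]),np.radians(175.1)); place("bar",0,.033,z)
im=vision.snapshot("wrist"); cv2.imwrite("pics/w1.png",im[:,:,::-1])
E
```

```text
pick hit False z 0.0282 open 0.0259 0.0257 F 20.0
place [0.645 0.04 ] hit True tcp above pick 0.0039 t 9.15 opening 0.03846115451281748
```

View pics/w1.png

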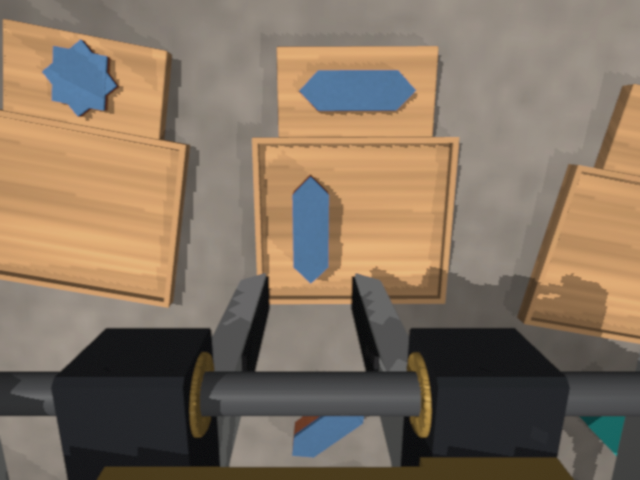

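The bar lies flat in its bay at (311,230). Next is the second bar, then both stars with a fit check before each pick.

```bash
cat > go.py <<'E'
from h import *
import sys
def do(kind,c,phi0,u,v):
    p=[*c,HOV]; q,_=best(p,phi0,SYM[kind]); gripper_to(.08); r.move_to(p,q)
    im,c2,phi=fit(kind,np.array(c)); 
    assert np.hypot(*(c2-c))<.008,"off"
    z=pick(kind,c2,phi); place(kind,u,v,z); return im
E
python3 - <<'E'
from go import *
do("bar",(.473,.012),np.radians(43.6),0,-.033)
im=do("star",(.469,.153),0,0,.033)
cv2.imwrite("pics/w2.png",im[:,:,::-1])
im,o=look("wrist",.024); cv2.imwrite("pics/w3.png",im[:,:,::-1])
E
```

```text
bar px [312. 233.] c [0.4741 0.011 ] phi 44.2 rect [24.5 76.6] area 1582
pick hit False z 0.0282 open 0.0256 0.0258 F 20.0
place [ 0.649 -0.026] hit True tcp above pick 0.004 t 19.6 opening 0.03768907572857115
star px [311. 232.] c [0.4709 0.1522] phi 10.6 rect [43.4 44.1] area 1351
pick hit False z 0.0282 open 0.0444 0.0443 F 18.5
place [0.645 0.246] hit True tcp above pick 0.0036 t 27.7333 opening 0.055980718781428976
```

View pics/w3.png

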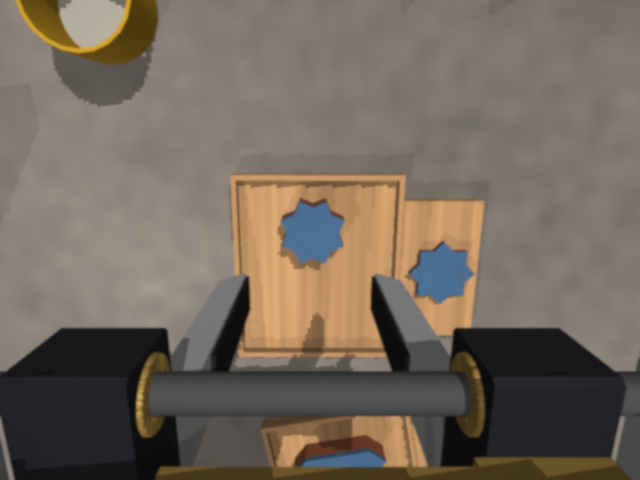

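The star lies flat at (312,232) in its bay, clear of the walls. The second star and the square follow.

Run:
```python
from go import *
do("star",(.382,-.252),0,0,-.033)
do("square",(.469,-.127),np.radians(67.9),0,0)
r.move_to([.45,-.2,.35],best([.45,-.2,.35],0)[0])
r.move_to([.25,-.45,.3],best([.25,-.45,.3],0)[0])
im,o=look("top",.024)
for b in o:
    for k,(x,y,a) in TR.items():
        d=b["c"]-[x,y]; u=d@[np.cos(a),np.sin(a)]; v=d@[-np.sin(a),np.cos(a)]
        if abs(u)<.12 and abs(v)<.08: print(k,round(u,3),round(v,3),round(b["area"]))
print(telemetry.current_t())
cv2.imwrite("pics/top1.png",cv2.resize(im[100:340,90:560],(800,409),interpolation=cv2.INTER_CUBIC)[:,:,::-1])
cv2.imwrite("pics/scene1.png",vision.snapshot("scene")[:,:,::-1])
```

```text
star px [312. 232.] c [ 0.3845 -0.2536] phi 40.3 rect [43.9 43.6] area 1357
pick hit False z 0.0281 open 0.0447 0.0444 F 18.3
place [0.637 0.181] hit True tcp above pick 0.0037 t 37.6333 opening 0.0562571865330947
square px [312. 231.] c [ 0.4717 -0.1274] phi 68.0 rect [43.2 42.6] area 1805
pick hit False z 0.0282 open 0.0436 0.0438 F 20.0
place [ 0.632 -0.217] hit True tcp above pick 0.0039 t 45.7083 opening 0.05629602846615278
square -0.003 0.001 1423
star -0.003 -0.033 1048
star -0.002 0.033 1048
bar -0.002 0.032 1129
bar -0.002 -0.034 1136
square 0.094 0.001 1333
bar 0.094 0.001 1148
star 0.094 -0.001 922
48.0167
```

View pics/top1.png

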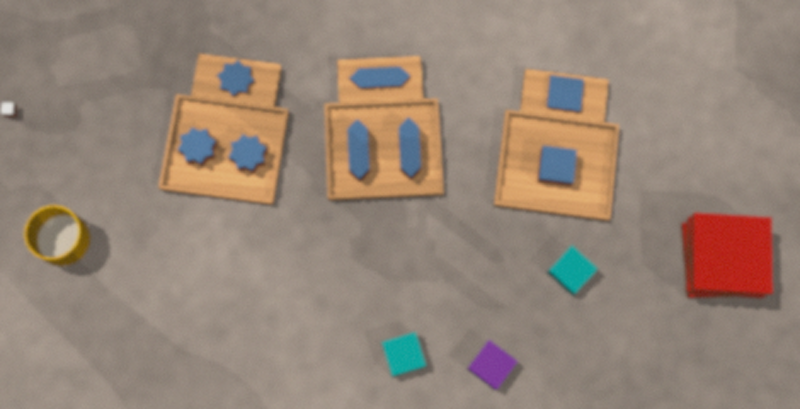

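View pics/scene1.png

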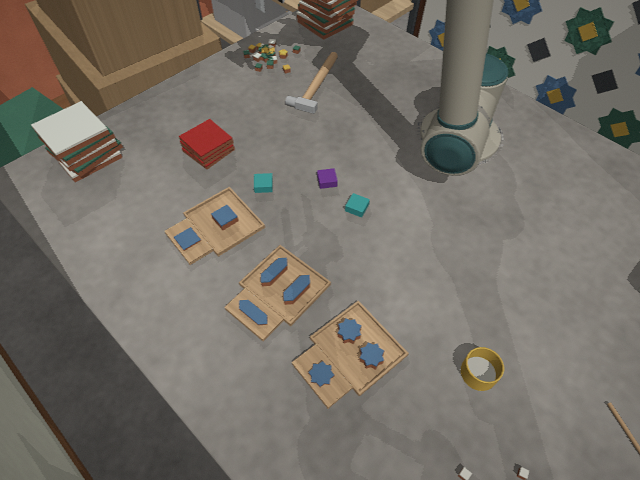

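Both views show two stars, two bars and one square flat in their own bays. The tin at (60,235) and the stack at (728,255) in the top crop have not moved, and the arm is clear.

```bash
python3 -c "
from plant import r,telemetry
print(telemetry.current_ee_pos(),telemetry.current_wrist_force()); print(r.sign_off())"
```

```text
[ 0.25114459 -0.44937975  0.30019809] [ 0.16773898 -0.25528242 -0.23341466]
the job is handed in; nothing more can be done
None
```

All five blue tiles were set down flat in their matching trays, the tin and red stack were left untouched, and the job was handed in at about 48 s of the 118 s limit; the sign-off returned no verdict.

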